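# Vent the membrane dock and pull the cassette

## Task

The membrane cassette has to come out of its dock. First vent the line: squeeze the trigger of the upright vent grip fully in, keep it squeezed for a second, then let it spring back. Then pinch the cassette's two side catches fully together, draw it straight up out of the dock and finish while holding it, catches still pinched, upright over the dock with its foot at least 10 cm above the dock's top; do not put it down or let go, and leave the loose things around (petri dish, timer, eraser, flask) where they stand.

Things in the scene. Friction and masses are not known exactly. Their poses are not given: they have to be found in the camera images.
- dock: Fixed white block 39 x 74 mm, top 44 mm above the worktop, on an aluminium plate 70 x 100 x 8 mm; a mouth 27 x 52 mm opens upward. Origin: centre of the plate's underside, on the worktop; z up, y along the block's long side, two brass hose stubs on the +x side. Place and yaw vary; dock and vent grip may change sides.
- cassette: White cassette 24 mm thick (x), 93 mm tall, 0.2 kg, upright in the dock with 1 to 2 mm of play; origin: centre of its underside, 8 mm above the worktop; y runs across its two grey sprung catches. Their ribbed pads (58 to 86 mm above the origin, 20 mm wide) measure 55 mm over both at rest, 43 mm fully in. Hooks under the dock's lips hold it until both are pinched.
- cassette_pinch (a point): Point on the cassette midway between the two pads, 74 mm above the cassette's origin: pinch here, fingers closing along the cassette's y axis.
- catch_left (a joint): Inward travel (m) of the catch on the cassette's +y side: 0 at rest (sprung out), 0.006 fully in; the hook is free of the lip from about 0.004. About 3 N starts it, 8 N holds it fully in; a firm pinch of 20 to 30 N serves.
- catch_right (a joint): The same for the catch on the cassette's -y side.
- vent_grip: Fixed vent valve: aluminium plate 80 x 70 mm, dark valve block up to 48 mm high, and on it an upright black grip 28 mm (x) by 24 mm (y), top 119 mm above the worktop, flat back 14 mm to the +x side of the origin's vertical. A metal trigger blade 20 mm wide stands before it on the -x side. Origin: centre of the plate's underside; z up. Place and yaw vary.
- vent_pinch (a point): Point fixed to the vent grip, 102 mm above the worktop, 4.5 mm to -x of its vertical: midway between the grip's back and the outer face of the fully squeezed trigger. Squeeze here, fingers closing along the vent grip's x axis, one on the grip's back, one on the trigger. Both together measure about 50 mm here at rest (55 mm at the blade's top), 37 mm squeezed.
- trigger (a joint): Trigger angle, rad: 0 at rest (blade leaning away from the grip), 0.25 fully squeezed (blade parallel to the grip). Hinged low, 53 mm above the worktop; sprung back; about 8 N at the pinch point holds it fully in, so a squeeze of 20 N or more serves.
- petri_dish: Loose shut petri dish, 60 mm across, 13 mm tall, between dock and vent grip; leave it (within 3 cm). Origin: centre of underside.
- bench_timer: Loose white timer with buttons, 66 x 62 x 18 mm, behind the work; leave it (within 3 cm). Origin: centre of underside.
- rubber: Loose eraser with a sleeve, 46 x 21 x 13 mm, nearest the robot; leave it (within 3 cm). Origin: centre of underside.
- flask: Loose conical flask with pale broth, 68 mm across, 141 mm tall, behind; leave it (within 3 cm). Origin: centre of underside.
There are look-alikes about, which are no part of the job. Leave any red look-alike of the vent_grip alone.

How it is judged:
By the outcome, as a careful person would: the job done as asked, in the order asked, and still so for the second after the job is handed in, while the arm keeps its last pose, push and grip.
It also fails if it takes over 53 s, if anything falls off the work surface, if the arm or the gripper's body presses on something with over 40 N, if the wrist force passes 120 N, or if a joint passes its speed limit or range.

## Robot

A 6-joint arm with a two-finger parallel gripper is mounted at the origin on a cart in front of the work surface, level with it; the furniture and walls round the work are solid. World frame = base frame: x ahead of the robot, y to its left, z up, the work surface at z = 0. Lengths are in m, angles in rad, forces in N, time in s.
With the tool pointing down it reaches from about 0.4 to 0.925 m from the base axis. Payload 3.4 kg.
Tool frame: the origin (TCP) lies midway between the tips of the shut fingers; the grasp point (between the pads) lies tcp_to_grasp behind it (tcp_to_grasp is the distance from the TCP to the grasp point, in m); z points along the fingers, x is the direction in which the jaws open and shut, and the axes are right-handed (so a half turn about z gives the same grasp; the last joint's range is limited). The gripper opens to 85 mm and grips with 20 to 120 N. Pads are 22 mm wide; open, the fingers measure 114 mm over their backs; the gripper's body (76 mm by 85 mm) begins 54 mm behind the grasp point. The pads swing forward as they close: fully open they stand 13 mm farther back than shut.
Start: joints at [-1.27, 0.307, 1.506, -0, 1.328, -0.073], TCP at [0.21, -0.535, 0.231] pointing down, gripper open.
Joint ranges: [-3.12, 3.12], [-1.05, 2.28], [0.14, 2.33], [-1.42, 4.57], [0.1, 2.73], [-2.68, 2.68]. Speed limits (rad/s): [2.57, 2.57, 3.14, 3.14, 3.14, 3.14].

## Interface

Orientations are given as a unit quaternion [w, x, y, z].
In Python, from rig import observe, grab_frame, calibration, finish_job, boxes_of, cut_out, place_of, tcp_to_grasp gives the robot as it stands.
- The arm moves only by the shell command python3 -m handwheel 'ROWS' [OPENING] [FORCE]. ROWS is JSON, a list of rows, each an object of numbers: "x", "y", "z": the shift along the tool's x, y, z in m; "ax", "ay", "az": the turn, a rotation vector about the tool's x, y, z in rad. In form: [{"x": .., "y": .., "z": .., "ax": .., "ay": .., "az": ..}, ...]. A call has 1 to 5 rows; each row shifts and turns the pose as measured when the row begins, along the tool's axes as they then stand; what a row does not reach is not made up. A row lasts 1/12 s, in which the tool goes at most 41.7 mm and 7.16 degrees, less where a joint would pass 70% of its speed; a pose out of reach is approached as far as the arm can. A call with a gripper value outside its range is refused whole. OPENING is the closure in counts, from 0 (fully open) to 255 (shut), set as the call begins (- or left out, the last holds). The fingers move at their own pace and stop on an object; FORCE is the grip in N (left out, the last holds). Time passes only in rows, so rows that do not move let the fingers close. It gives the time, the measured TCP pose, the force and the opening at its end, in the units of the state.
- observe(): the state, without advancing time (a new reading comes with each control period).
- grab_frame(name): name is "side" or "top"; returns (picture, depth): 400x640x3 uint8, blue, green, red; 400x640 float32, m along the optical axis (not along the pixel's ray), 0 where there is no reading.
- calibration(name): a dict with "fx", "fy", "cx", "cy" (pixels), "eye" and "rotation" of the camera in the world. Camera axes: x right, y down, z forward; pixel columns grow to the right and rows downward; lengths in m; the calibration is good to about 2 mm. A picture is of the moment at which its call begins. calibration takes no time and is no camera call.
- finish_job(): hands the job in, once; it reports no verdict.
Trained networks look in the newest picture that a camera, given by its name, has taken for a name from the list of things; names that differ only in an ending like _2 or _b are one class to them, and where a whole thing is asked for, a point or a joint stands for the part that bears it (a point fixed in the world has none). Each returns a list of dicts, best first, with "score" (0 to 1); they miss things now and then, are a little off and sometimes report something else, mostly with a low value. They report only what shows in the picture. A call takes as long as a camera call. They do not tell look-alikes from the thing itself.
- boxes_of(camera, thing): "centre" ([x, y, z] in m, in the coordinates of the camera as it stood for that picture, good to about 4 mm: the middle of the surface that is visible of it).
- cut_out(camera, thing): "pixels" (400x640 bool, what is visible of it).
- place_of(camera, thing): "centre" ([x, y, z] in m, in the coordinates of the camera as it stood for that picture, good to about 4 mm: a listed point, or the origin of a listed thing).
The state is a dict: "time_s": time; "q": joint angles; "qvel": joint speeds; "joint_efforts": joint torques, N m; "tool_pos": TCP position; "ee_rot": TCP orientation; "ft_force": force on the tool from outside, world axes, zero at the start; "moment": the same for the moment, N m; "gripper_width": finger opening in m.
Only numpy, scipy, OpenCV 4.12 (cv2) and the standard library are available. Lean on these libraries where they do the work, as an engineer would, in place of code of your own. Each camera call takes 0.05 s, during which the arm holds its last target. There are 200 camera calls.

## Working session

There is one attempt and no reset: what is moved stays moved. The work goes in short steps, Python scripts to look and compute and a shell command to move; the robot and the scene stay as the last step left them, time stands still between calls to the robot, and variables do not carry over. Pictures are saved under pics/ and viewed, about 8 in all and at most 12, crops included, and the job is handed in when it is done.

```bash
ls; mkdir -p pics; cat > h.py <<'E'
import numpy as np, cv2
from rig import *
from scipy.spatial.transform import Rotation as R
def w(cam,c):
    k=calibration(cam); return np.array(k["rotation"])@np.array(c)+np.array(k["eye"])
def cloud(cam,d):
    k=calibration(cam); v,u=np.mgrid[:400,:640]
    p=np.stack([(u-k["cx"])/k["fx"]*d,(v-k["cy"])/k["fy"]*d,d],-1)
    return p@np.array(k["rotation"]).T+np.array(k["eye"])
def rot(s): q=s["ee_rot"]; return R.from_quat([q[1],q[2],q[3],q[0]])
E
python3 - <<'E'
from h import *
np.set_printoptions(precision=3,suppress=True)
ims=[]
for c in ("side","top"):
    im,d=grab_frame(c); cv2.imwrite(f"pics/{c}0.png",im); np.save(c+"0.npy",d)
    k=calibration(c); print(c,k["eye"],np.array(k["rotation"]))
    for t in ("dock","cassette_pinch","vent_grip","vent_pinch","petri_dish","flask"):
        for o in place_of(c,t)[:3]: print(t,round(o["score"],2),w(c,o["centre"]))
s=observe(); print(s["time_s"],tcp_to_grasp,rot(s).as_matrix(),s["gripper_width"])
E
```

```text
pics
side [ 0.34  -0.994  0.702] [-0.411  0.901 -0.126  0.056]Traceback (most recent call last):
  File "<stdin>", line 8, in <module>
  File "h.py", line 5, in w
    k=calibration(cam); return np.array(k["rotation"])@np.array(c)+np.array(k["eye"])
                               ~~~~~~~~~~~~~~~~~~~~~~~^~~~~~~~~~~~
ValueError: matmul: Input operand 1 has a mismatch in its core dimension 0, with gufunc signature (n?,k),(k,m?)->(n?,m?) (size 3 is different from 4)
```

View pics/side0.png

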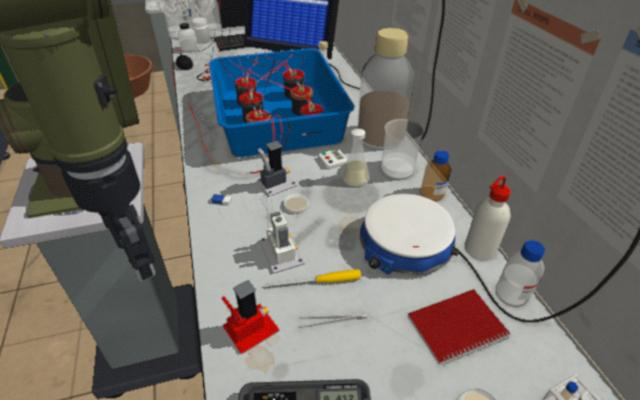

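The side view shows the real vent grip at about (272,165), the dock and cassette at (281,240), the red look-alike at (248,315), the petri dish at (295,204) and the eraser at (221,199). The calibration rotation is a quaternion, so I'll fix the helper.

```bash
sed -i 's/np.array(k\["rotation"\])/M(k["rotation"])/' h.py; cat >> h.py <<'E'
def M(q): return R.from_quat([q[1],q[2],q[3],q[0]]).as_matrix()
E
python3 - <<'E'
from h import *
np.set_printoptions(precision=3,suppress=True)
for c in ("side","top"):
    im,d=grab_frame(c); cv2.imwrite(f"pics/{c}0.png",im); np.save(c+"0.npy",d)
    k=calibration(c); print(c,k)
    for t in ("dock","cassette_pinch","vent_grip","vent_pinch"):
        for o in place_of(c,t)[:3]: print(t,round(o["score"],2),w(c,o["centre"]))
s=observe(); print(s["time_s"],tcp_to_grasp,rot(s).as_matrix(),s["gripper_width"])
E
```

```text
side {'fx': 439.37477633067067, 'fy': 439.37477633067067, 'cx': 314.0259472504404, 'cy': 198.18982637579072, 'eye': array([ 0.34 , -0.994,  0.702]), 'rotation': array([-0.411,  0.901, -0.126,  0.056])}
dock 0.92 [ 0.443 -0.368  0.002]
cassette_pinch 0.88 [ 0.442 -0.368  0.086]
vent_grip 0.64 [ 0.349 -0.532  0.003]
vent_grip 0.55 [ 0.484 -0.137 -0.002]
vent_pinch 0.59 [ 0.487 -0.139  0.102]
top {'fx': 364.7407900925372, 'fy': 364.7407900925372, 'cx': 329.1685195100129, 'cy': 205.70607098916022, 'eye': array([ 0.371, -0.276,  1.012]), 'rotation': array([ 0.059, -0.694,  0.714, -0.067])}
dock 0.74 [ 0.442 -0.37   0.   ]
cassette_pinch 0.76 [ 0.441 -0.366  0.081]
vent_grip 0.68 [ 0.351 -0.53   0.003]
vent_grip 0.64 [ 0.482 -0.134 -0.   ]
vent_grip 0.43 [ 0.443 -0.367  0.081]
vent_pinch 0.87 [ 0.345 -0.533  0.097]
vent_pinch 0.68 [ 0.475 -0.14   0.104]
0.6 0.0187 [[ 0.365 -0.931 -0.   ]
 [-0.931 -0.365  0.   ]
 [-0.     0.    -1.   ]] 0.08545923345384894
```

View pics/top0.png

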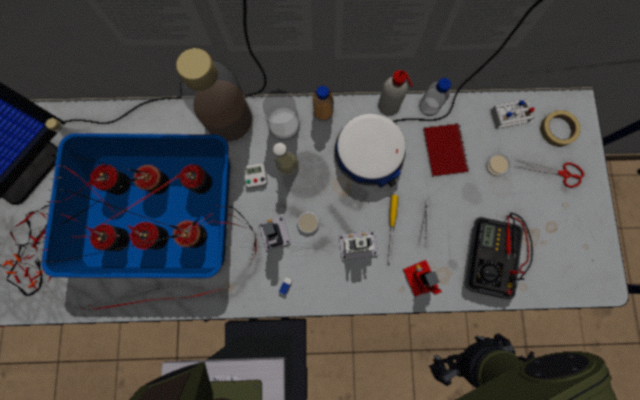

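```bash
python3 - <<'E'
from h import *
np.set_printoptions(precision=3,suppress=True)
def rect(P,l):
    c,s,a=cv2.minAreaRect(P[:,:2].astype(np.float32)*1000); print(l,len(P),np.round(c,1),np.round(s,1),round(a,1),"z",P[:,2].min().round(3),P[:,2].max().round(3))
for cam in("top","side"):
    C=cloud(cam,np.load(cam+"0.npy")); 
    for n,(x,y) in dict(cas=(.442,-.367),vent=(.483,-.136)).items():
        m=(np.hypot(C[...,0]-x,C[...,1]-y)<.075)
        for lo,hi in((.005,.015),(.035,.055),(.055,.09),(.09,.107),(.107,.13)):
            P=C[m&(C[...,2]>lo)&(C[...,2]<hi)]
            if len(P)>8: rect(P,(cam,n,lo))
im=[cv2.imread(f"pics/{c}0.png") for c in("top","side")]
z=lambda i,u,v,r:cv2.resize(i[v-r:v+r,u-r:u+r],(400,300 if 0 else 400),interpolation=cv2.INTER_CUBIC)
cv2.imwrite("pics/z.png",np.vstack([np.hstack([z(im[0],358,243,28),z(im[0],272,234,28)]),np.hstack([z(im[1],282,240,36),z(im[1],274,170,36)])])[::1,::1] if 0 else cv2.resize(np.vstack([np.hstack([z(im[0],358,243,28),z(im[0],272,234,28)]),np.hstack([z(im[1],282,240,36),z(im[1],274,170,36)])]),(600,600)))
E
```

```text
('top', 'cas', 0.005) 406 [ 442.6 -367.8] [ 69.7 102. ] 6.1 z 0.005 0.014
('top', 'cas', 0.035) 186 [ 442.5 -366.9] [39.2 73.7] 5.9 z 0.037 0.054
('top', 'cas', 0.055) 45 [ 442.2 -366.8] [26.3 56.9] 9.9 z 0.055 0.09
('top', 'cas', 0.09) 156 [ 442.5 -366.4] [23.8 55.7] 6.1 z 0.09 0.102
('top', 'vent', 0.005) 364 [ 482.7 -142.1] [ 79.6 137.4] 15.8 z 0.005 0.015
('top', 'vent', 0.035) 125 [ 488.7 -120.9] [111.2  56.7] 51.5 z 0.035 0.055
('top', 'vent', 0.055) 63 [ 475.9 -110.9] [96.5 36.7] 88.6 z 0.056 0.089
('top', 'vent', 0.09) 25 [ 471.8 -141.6] [41. 22.] 9.8 z 0.09 0.107
('top', 'vent', 0.107) 152 [ 470.4 -141.1] [52.8 25.6] 16.4 z 0.108 0.122
('side', 'cas', 0.005) 548 [ 444.4 -367.5] [ 69.5 102.4] 5.4 z 0.005 0.015
('side', 'cas', 0.035) 338 [ 443.8 -367.7] [38.8 76.7] 7.0 z 0.035 0.055
('side', 'cas', 0.055) 191 [ 444.2 -369.1] [26.5 56.7] 7.7 z 0.056 0.09
('side', 'cas', 0.09) 221 [ 443.6 -369.2] [24.6 56.4] 3.5 z 0.09 0.103
('side', 'vent', 0.005) 332 [ 484.9 -141.2] [ 80.9 137.4] 14.7 z 0.005 0.015
('side', 'vent', 0.035) 224 [ 483.4 -146. ] [72.7 34.6] 4.9 z 0.035 0.055
('side', 'vent', 0.055) 218 [ 494.5 -121.9] [102.8  40.8] 46.1 z 0.055 0.09
('side', 'vent', 0.09) 106 [ 473.9 -144.5] [49.7 23.1] 12.4 z 0.09 0.107
('side', 'vent', 0.107) 159 [ 472.8 -142.2] [53.8 27.2] 12.6 z 0.107 0.121
```

View pics/z.png

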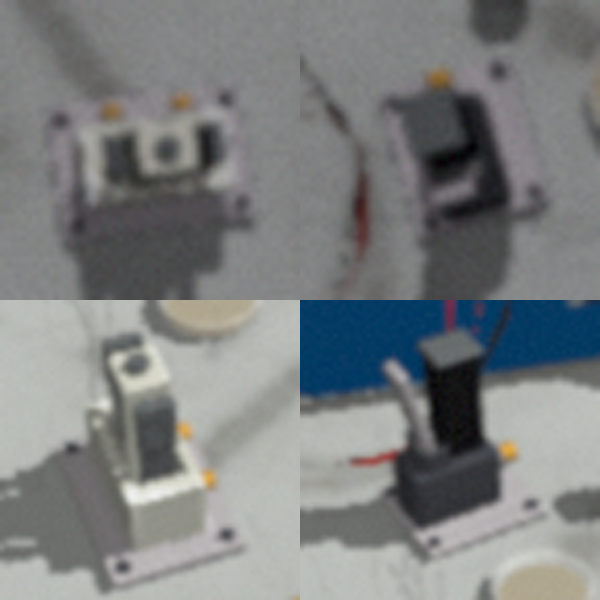

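The cassette is at about (442.8, -367.3) mm with yaw near 6°. The vent pinch point is at about (480, -139.5) mm with yaw near 14°, and its trigger faces the robot. I'll turn the tool first and refine the vent yaw in the same step.

```bash
H="python3 -m handwheel"
python3 -m handwheel '[{"az":-0.124},{"az":-0.124},{"az":-0.124},{"az":-0.124},{"az":-0.124}]' 0 25 | tail -1
python3 -m handwheel '[{"az":-0.124},{"az":-0.124},{"az":-0.124},{"az":-0.124},{"az":-0.124}]' | tail -1
cat >> h.py <<'E'
def todo(x,y,z,yaw):
    s=observe(); r=rot(s); T=r.as_matrix(); dw=np.array([x,y,z])-s["tool_pos"]
    g=np.array([[np.cos(yaw),np.sin(yaw),0],[np.sin(yaw),-np.cos(yaw),0],[0,0,-1]]).T
    print("t",round(s["time_s"],2),"pos",np.round(s["tool_pos"],4),"shift tool",np.round(T.T@dw,4),"turn",np.round((r.inv()*R.from_matrix(g)).as_rotvec(),3),"F",np.round(s["ft_force"],1),"w",round(s["gripper_width"],4),"q",np.round(s["q"],2))
E
python3 - <<'E'
from h import *
C=cloud("top",np.load("top0.npy")); D=cloud("side",np.load("side0.npy"))
for X in(C,D):
  for r in(.058,.055):
    m=(np.hypot(X[...,0]-.484,X[...,1]+.1375)<r)&(X[...,2]>.005)&(X[...,2]<.012)
    print(cv2.minAreaRect(X[m][:,:2].astype(np.float32)*1000))
todo(.480,-.1395,.231,.245)
E
```

```text
((478.68450927734375, -127.9395980834961), (79.66899871826172, 90.33589172363281), 16.184030532836914)
((478.92156982421875, -128.75634765625), (79.66899871826172, 88.63500213623047), 16.184030532836914)
((484.51348876953125, -140.0316619873047), (80.80603790283203, 72.97330474853516), 14.924449920654297)
((484.51348876953125, -140.0316619873047), (80.80603790283203, 72.97330474853516), 14.924449920654297)
t 0.6 pos [ 0.2099 -0.5353  0.2313] shift tool [-2.698e-01 -3.959e-01  3.000e-04] turn [ 0.     0.    -1.442] F [0.  0.2 0.7] w 0.0855 q [-1.27  0.31  1.51 -0.    1.33 -0.07]validation failed for argument at $[0]...
validation failed for argument at $[0]...
```

```bash
for i in 1; do
python3 -m handwheel '[{"x":0,"y":0,"z":0,"ax":0,"ay":0,"az":-0.12},{"x":0,"y":0,"z":0,"ax":0,"ay":0,"az":-0.12},{"x":0,"y":0,"z":0,"ax":0,"ay":0,"az":-0.12},{"x":0,"y":0,"z":0,"ax":0,"ay":0,"az":-0.12},{"x":0,"y":0,"z":0,"ax":0,"ay":0,"az":-0.12}]' 0 25
done
python3 -c "from h import *; todo(.480,-.1395,.231,.265)"
```

```text
time_s: 1.02
tool_pos: [0.21, -0.5353, 0.2315]
ee_rot: [0.0, 0.959, -0.284, 0.0]
ft_force: [-0.4, -0.2, -0.1]
gripper_width: 0.0855
t 1.02 pos [ 0.21   -0.5353  0.2315] shift tool [ 1.130e-02 -4.791e-01  4.000e-04] turn [ 0.   -0.   -0.84] F [-0.4 -0.2 -0.1] w 0.0855 q [-1.27  0.31  1.51 -0.    1.33 -0.7 ]
```

```bash
python3 -m handwheel '[{"x":0,"y":-0.04,"z":0,"ax":0,"ay":0,"az":0},{"x":0,"y":-0.04,"z":0,"ax":0,"ay":0,"az":0},{"x":0,"y":-0.04,"z":0,"ax":0,"ay":0,"az":0},{"x":0,"y":-0.04,"z":0,"ax":0,"ay":0,"az":0},{"x":0,"y":-0.04,"z":0,"ax":0,"ay":0,"az":0}]' >/dev/null
python3 -m handwheel '[{"x":0,"y":-0.04,"z":0,"ax":0,"ay":0,"az":0},{"x":0,"y":-0.04,"z":0,"ax":0,"ay":0,"az":0},{"x":0,"y":-0.04,"z":0,"ax":0,"ay":0,"az":0},{"x":0,"y":-0.04,"z":0,"ax":0,"ay":0,"az":0},{"x":0,"y":-0.04,"z":0,"ax":0,"ay":0,"az":0}]' >/dev/null
python3 -m handwheel '[{"x":0,"y":0,"z":0,"ax":0,"ay":0,"az":-0.12},{"x":0,"y":0,"z":0,"ax":0,"ay":0,"az":-0.12},{"x":0,"y":0,"z":0,"ax":0,"ay":0,"az":-0.12},{"x":0,"y":0,"z":0,"ax":0,"ay":0,"az":-0.12},{"x":0,"y":0,"z":0,"ax":0,"ay":0,"az":-0.12}]' >/dev/null
python3 -m handwheel '[{"x":0,"y":0,"z":0,"ax":0,"ay":0,"az":-0.12},{"x":0,"y":0,"z":0,"ax":0,"ay":0,"az":-0.12},{"x":0,"y":0,"z":0,"ax":0,"ay":0,"az":0}]' >/dev/null
python3 -c "from h import *; todo(.480,-.1395,.231,.265)"
```

```text
t 2.52 pos [ 0.4376 -0.1846  0.232 ] shift tool [ 0.0537 -0.0308  0.001 ] turn [ 0.01  -0.007  0.03 ] F [-0.6 -0.1 -0.5] w 0.0848 q [-0.49  0.16  1.71 -0.    1.26 -0.78]
```

```bash
python3 -m handwheel '[{"x":0.025,"y":-0.015,"z":0,"ax":0.005,"ay":-0.003,"az":0.015},{"x":0.025,"y":-0.015,"z":0,"ax":0.005,"ay":-0.003,"az":0.015},{"x":0,"y":0,"z":0,"ax":0,"ay":0,"az":0}]' >/dev/null
python3 -c "
from h import *; todo(.476,-.141,.083,.265)
im,d=grab_frame('side'); cv2.imwrite('pics/v1.png',cv2.resize(im[60:220,180:380],(800,640))[:600])
for c in ('side','top'):
  grab_frame(c)
  print([(round(o['score'],2),np.round(w(c,o['centre']),3)) for o in place_of(c,'vent_pinch')])"
```

```text
t 2.77 pos [ 0.4777 -0.1419  0.2326] shift tool [-0.0017 -0.0015  0.1496] turn [ 0.001 -0.001 -0.016] F [-0.2  0.1 -0. ] w 0.0852 q [-0.37  0.2   1.66 -0.    1.28 -0.62]
[(0.82, array([ 0.343, -0.533,  0.102])), (0.7, array([ 0.483, -0.14 ,  0.104])), (0.62, array([ 0.447, -0.363,  0.003]))]
[(0.94, array([ 0.479, -0.141,  0.1  ])), (0.59, array([ 0.348, -0.535,  0.1  ]))]
```

View pics/v1.png

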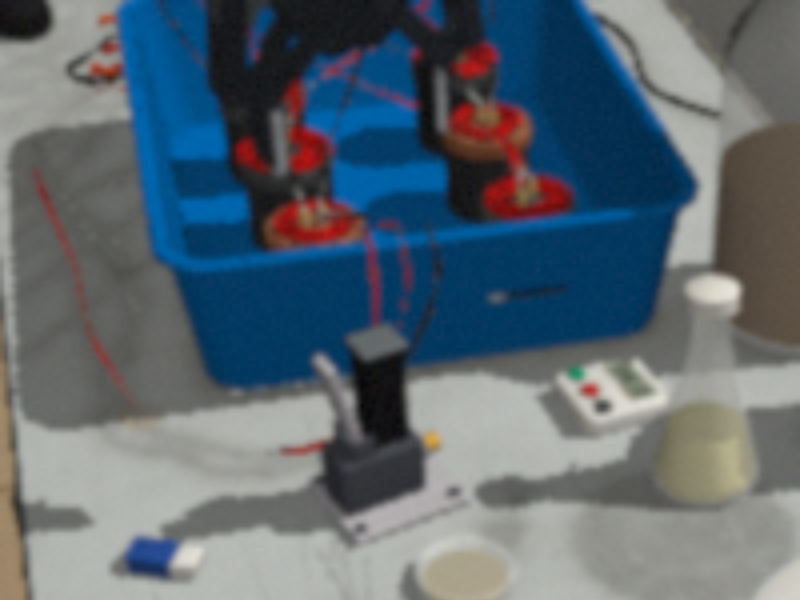

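The gripper's fingers sit above the grip, at about (270,150) and (440,110) in the crop, in line with the trigger (340,400) and the grip (380,390). The networks now give (.481,-.141) for the pinch point. I'll descend.

```bash
python3 -m handwheel '[{"x":0,"y":-0.001,"z":0.03,"ax":0,"ay":0,"az":-0.016},{"x":0,"y":0,"z":0.03,"ax":0,"ay":0,"az":0},{"x":0,"y":0,"z":0.03,"ax":0,"ay":0,"az":0},{"x":0,"y":0,"z":0.03,"ax":0,"ay":0,"az":0},{"x":0,"y":0,"z":0.025,"ax":0,"ay":0,"az":0}]' 
python3 -c "from h import *; todo(.481,-.141,.083,.265)"
```

```text
time_s: 3.43
tool_pos: [0.4786, -0.1504, 0.0911]
ee_rot: [0.007, 0.992, 0.129, 0.008]
ft_force: [0.4, 0.2, -1.0]
gripper_width: 0.0854
t 3.43 pos [ 0.4786 -0.1504  0.0911] shift tool [ 0.0046 -0.0086  0.008 ] turn [ 0.016 -0.014 -0.006] F [ 0.4  0.2 -1. ] w 0.0854 q [-0.39  0.35  1.86 -0.01  0.91 -0.64]
```

```bash
python3 -m handwheel '[{"x":0.0025,"y":-0.0045,"z":0.004,"ax":0.008,"ay":-0.007,"az":-0.003},{"x":0.002,"y":-0.004,"z":0.004,"ax":0.008,"ay":-0.007,"az":-0.003},{"x":0,"y":0,"z":0,"ax":0,"ay":0,"az":0}]' >/dev/null
python3 -c "from h import *; todo(.481,-.141,.083,.265)"
```

```text
t 3.68 pos [ 0.4756 -0.1406  0.0786] shift tool [ 0.0051  0.0018 -0.0044] turn [-0.008  0.011 -0.005] F [-0.   0.7 -0.2] w 0.0858 q [-0.37  0.38  1.86  0.    0.92 -0.63]
```

```bash
python3 -m handwheel '[{"x":0.004,"y":0.001,"z":-0.004,"ax":-0.008,"ay":0.01,"az":-0.004},{"x":0,"y":0,"z":0,"ax":0,"ay":0,"az":0},{"x":0,"y":0,"z":0,"ax":0,"ay":0,"az":0}]' >/dev/null
python3 -c "from h import *; todo(.481,-.141,.083,.265)"
```

```text
t 3.93 pos [ 0.4828 -0.1416  0.0862] shift tool [-0.0016 -0.0011  0.0032] turn [ 0.004 -0.005 -0.001] F [-1.8 -0.5  0.7] w 0.0855 q [-0.37  0.37  1.85 -0.    0.92 -0.63]
```

Within 2 mm. I'll squeeze with 30 N and hold for over a second.

```bash
python3 -m handwheel '[{"x":-0.001,"y":-0.0005,"z":0.002,"ax":0,"ay":0,"az":0},{"x":0,"y":0,"z":0,"ax":0,"ay":0,"az":0},{"x":0,"y":0,"z":0,"ax":0,"ay":0,"az":0},{"x":0,"y":0,"z":0,"ax":0,"ay":0,"az":0},{"x":0,"y":0,"z":0,"ax":0,"ay":0,"az":0}]' 255 30
python3 -m handwheel '[{"x":0,"y":0,"z":0,"ax":0,"ay":0,"az":0},{"x":0,"y":0,"z":0,"ax":0,"ay":0,"az":0},{"x":0,"y":0,"z":0,"ax":0,"ay":0,"az":0},{"x":0,"y":0,"z":0,"ax":0,"ay":0,"az":0},{"x":0,"y":0,"z":0,"ax":0,"ay":0,"az":0}]'
python3 -c "
from h import *; todo(.481,-.141,.083,.265)
im,d=grab_frame('side'); cv2.imwrite('pics/v2.png',cv2.resize(im[100:220,200:360],(800,600)))"
```

```text
time_s: 4.35
tool_pos: [0.4788, -0.1421, 0.0875]
ee_rot: [0.003, 0.991, 0.133, 0.002]
ft_force: [4.5, 1.8, -5.0]
gripper_width: 0.0369
time_s: 4.77
tool_pos: [0.4789, -0.1421, 0.0875]
ee_rot: [0.003, 0.991, 0.134, 0.001]
ft_force: [-0.1, -1.0, 0.5]
gripper_width: 0.0368
t 4.77 pos [ 0.4789 -0.1421  0.0875] shift tool [ 0.0023 -0.0005  0.0045] turn [ 0.007 -0.002  0.003] F [-0.1 -1.   0.5] w 0.0368 q [-0.37  0.36  1.86 -0.01  0.92 -0.63]
```

View pics/v2.png

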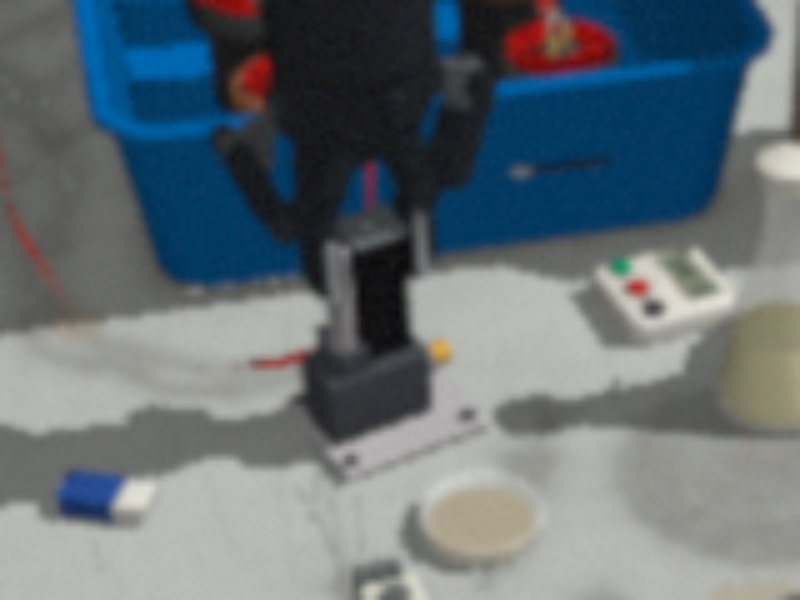

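The trigger blade at (340,300) now stands parallel to the grip and the width is 36.8 mm, so it is fully squeezed. I'll hold it about 1.2 s more, then open and let it spring back.

```bash
python3 -m handwheel '[{"x":0,"y":0,"z":0,"ax":0,"ay":0,"az":0},{"x":0,"y":0,"z":0,"ax":0,"ay":0,"az":0},{"x":0,"y":0,"z":0,"ax":0,"ay":0,"az":0},{"x":0,"y":0,"z":0,"ax":0,"ay":0,"az":0},{"x":0,"y":0,"z":0,"ax":0,"ay":0,"az":0}]' >/dev/null
python3 -m handwheel '[{"x":0,"y":0,"z":0,"ax":0,"ay":0,"az":0},{"x":0,"y":0,"z":0,"ax":0,"ay":0,"az":0},{"x":0,"y":0,"z":0,"ax":0,"ay":0,"az":0},{"x":0,"y":0,"z":0,"ax":0,"ay":0,"az":0},{"x":0,"y":0,"z":0,"ax":0,"ay":0,"az":0}]' >/dev/null
python3 -m handwheel '[{"x":0,"y":0,"z":0,"ax":0,"ay":0,"az":0},{"x":0,"y":0,"z":0,"ax":0,"ay":0,"az":0},{"x":0,"y":0,"z":0,"ax":0,"ay":0,"az":0},{"x":0,"y":0,"z":0,"ax":0,"ay":0,"az":0},{"x":0,"y":0,"z":0,"ax":0,"ay":0,"az":0}]' |tail -1
python3 -m handwheel '[{"x":0,"y":0,"z":0,"ax":0,"ay":0,"az":0},{"x":0,"y":0,"z":0,"ax":0,"ay":0,"az":0},{"x":0,"y":0,"z":0,"ax":0,"ay":0,"az":0},{"x":0,"y":0,"z":0,"ax":0,"ay":0,"az":0},{"x":0,"y":0,"z":0,"ax":0,"ay":0,"az":0}]' 0 | tail -1
python3 -m handwheel '[{"x":0,"y":0,"z":0,"ax":0,"ay":0,"az":0},{"x":0,"y":0,"z":0,"ax":0,"ay":0,"az":0},{"x":0,"y":0,"z":0,"ax":0,"ay":0,"az":0},{"x":0,"y":0,"z":0,"ax":0,"ay":0,"az":0},{"x":0,"y":0,"z":0,"ax":0,"ay":0,"az":0}]' | tail -1
python3 -c "from h import *; todo(.477,-.141,.231,.265)"
```

```text
gripper_width: 0.0371
gripper_width: 0.0853
gripper_width: 0.0854
t 6.9 pos [ 0.4813 -0.1423  0.088 ] shift tool [-0.0028 -0.0011 -0.1431] turn [ 0.008 -0.007  0.   ] F [-1.2 -0.9  0.4] w 0.0854 q [-0.37  0.36  1.85 -0.    0.92 -0.63]
```

```bash
python3 -m handwheel '[{"x":-0.003,"y":0,"z":-0.01,"ax":0.004,"ay":-0.003,"az":0},{"x":0,"y":0,"z":-0.035,"ax":0,"ay":0,"az":0},{"x":0,"y":0,"z":-0.035,"ax":0,"ay":0,"az":0},{"x":0,"y":0,"z":-0.035,"ax":0,"ay":0,"az":0},{"x":0,"y":0,"z":-0.025,"ax":0,"ay":0,"az":0}]' >/dev/null
python3 -m handwheel '[{"x":0,"y":0,"z":0,"ax":0,"ay":0,"az":0.12},{"x":0,"y":0,"z":0,"ax":0,"ay":0,"az":0.12},{"x":0,"y":0,"z":0,"ax":0,"ay":0,"az":0.12},{"x":0,"y":0,"z":0,"ax":0,"ay":0,"az":0.12},{"x":0,"y":0,"z":0,"ax":0,"ay":0,"az":0.12}]' >/dev/null
python3 -m handwheel '[{"x":0,"y":0,"z":0,"ax":0,"ay":0,"az":0.12},{"x":0,"y":0,"z":0,"ax":0,"ay":0,"az":0.12},{"x":0,"y":0,"z":0,"ax":0,"ay":0,"az":0.12},{"x":0,"y":0,"z":0,"ax":0,"ay":0,"az":0.12},{"x":0,"y":0,"z":0,"ax":0,"ay":0,"az":0.12}]' >/dev/null
python3 -m handwheel '[{"x":0,"y":0,"z":0,"ax":0,"ay":0,"az":0.12},{"x":0,"y":0,"z":0,"ax":0,"ay":0,"az":0.12},{"x":0,"y":0,"z":0,"ax":0,"ay":0,"az":0.12},{"x":0,"y":0,"z":0,"ax":0,"ay":0,"az":0.06},{"x":0,"y":0,"z":0,"ax":0,"ay":0,"az":0}]' >/dev/null
python3 -c "from h import *; todo(.443,-.3675,.231,-1.466)"
```

```text
t 8.57 pos [ 0.4762 -0.1415  0.2361] shift tool [0.2187 0.066  0.0055] turn [-0.005 -0.003  0.042] F [ 0.8 -0.6  0.2] w 0.0855 q [-0.37  0.19  1.66 -0.    1.29  1.05]
```

```bash
python3 -m handwheel '[{"x":0.036,"y":0.011,"z":0,"ax":0,"ay":0,"az":0.02},{"x":0.036,"y":0.011,"z":0,"ax":0,"ay":0,"az":0.02},{"x":0.036,"y":0.011,"z":0,"ax":0,"ay":0,"az":0},{"x":0.036,"y":0.011,"z":0,"ax":0,"ay":0,"az":0},{"x":0.036,"y":0.011,"z":0,"ax":0,"ay":0,"az":0}]' >/dev/null
python3 -m handwheel '[{"x":0.03,"y":0.009,"z":0,"ax":0,"ay":0,"az":0},{"x":0,"y":0,"z":0,"ax":0,"ay":0,"az":0},{"x":0,"y":0,"z":0,"ax":0,"ay":0,"az":0}]' >/dev/null
python3 -c "
from h import *; todo(.443,-.3675,.231,-1.466)
for c in ('side','top'):
  im,d=grab_frame(c);cv2.imwrite('pics/c1.png',cv2.resize(im[120:300,180:420],(800,600))) if c=='side' else 0
  print([(round(o['score'],2),np.round(w(c,o['centre']),3)) for o in place_of(c,'cassette_pinch')])"
```

```text
t 9.23 pos [ 0.4379 -0.3649  0.2354] shift tool [ 0.0032 -0.0047  0.0045] turn [-0.008 -0.003  0.024] F [-0.5  0.7  0.6] w 0.0857 q [-0.77  0.29  1.52  0.    1.33  0.67]
[(0.7, array([ 0.648, -0.084,  0.004])), (0.68, array([ 0.443, -0.369,  0.084]))]
[(0.41, array([ 0.444, -0.367,  0.082]))]
```

View pics/c1.png

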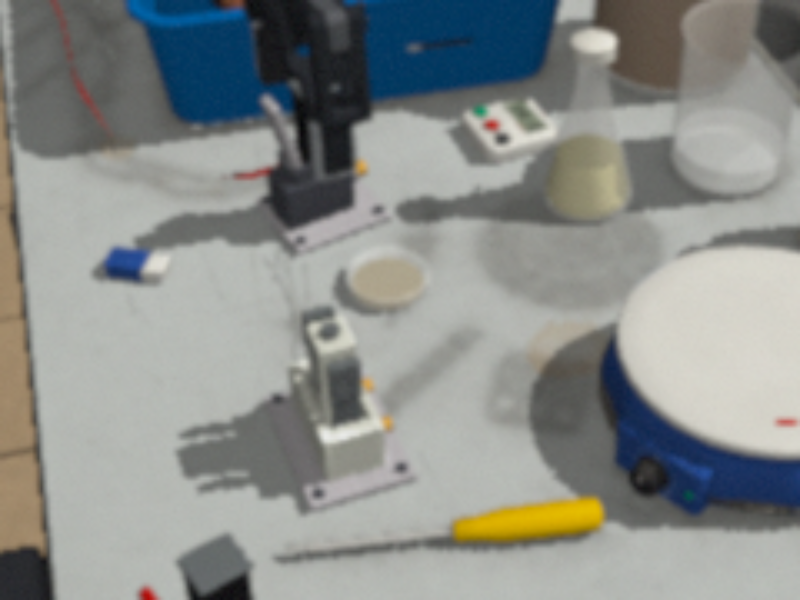

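The trigger has sprung back: its blade leans away again at (275,110). The cassette stands at (335,370), measured at (.4435,-.368). I'll centre the tool, then descend to TCP z = 0.063.

```bash
python3 -m handwheel '[{"x":0.003,"y":-0.005,"z":0.02,"ax":-0.008,"ay":-0.003,"az":0.022},{"x":0,"y":0,"z":0.03,"ax":0,"ay":0,"az":0},{"x":0,"y":0,"z":0.03,"ax":0,"ay":0,"az":0},{"x":0,"y":0,"z":0.01,"ax":0,"ay":0,"az":0},{"x":0,"y":0,"z":0,"ax":0,"ay":0,"az":0}]' >/dev/null
python3 -c "from h import *; todo(.4435,-.3675,.063,-1.466)"
```

```text
t 9.85 pos [ 0.4485 -0.3586  0.1469] shift tool [0.0078 0.0065 0.0839] turn [-0.006 -0.004  0.015] F [-0.7  0.6  0.5] w 0.0854 q [-0.75  0.38  1.63  0.    1.13  0.7 ]
```

```bash
python3 -m handwheel '[{"x":0.007,"y":0.006,"z":0,"ax":-0.006,"ay":-0.004,"az":0.014},{"x":0,"y":0,"z":0,"ax":0,"ay":0,"az":0},{"x":0,"y":0,"z":0,"ax":0,"ay":0,"az":0}]' >/dev/null
python3 -c "from h import *; todo(.4435,-.3675,.063,-1.466)"
```

```text
t 10.1 pos [ 0.4439 -0.3638  0.148 ] shift tool [0.0037 0.0007 0.0849] turn [0.001 0.001 0.005] F [-0.1  0.4  0. ] w 0.0856 q [-0.76  0.38  1.62 -0.    1.14  0.7 ]
```

```bash
python3 -m handwheel '[{"x":0.003,"y":0.001,"z":0.02,"ax":0,"ay":0,"az":0.004},{"x":0,"y":0,"z":0.02,"ax":0,"ay":0,"az":0},{"x":0,"y":0,"z":0.02,"ax":0,"ay":0,"az":0},{"x":0,"y":0,"z":0.02,"ax":0,"ay":0,"az":0},{"x":0,"y":0,"z":0,"ax":0,"ay":0,"az":0}]' >/dev/null
python3 -c "from h import *; todo(.4435,-.3675,.063,-1.466)"
```

```text
t 10.52 pos [ 0.4495 -0.3728  0.0751] shift tool [-0.0061  0.0056  0.0119] turn [-0.012 -0.015  0.001] F [-0.6  0.5 -0.3] w 0.0854 q [-0.76  0.47  1.7  -0.    0.96  0.7 ]
```

```bash
python3 -m handwheel '[{"x":-0.005,"y":0.005,"z":0.01,"ax":-0.011,"ay":-0.013,"az":0},{"x":0,"y":0,"z":0,"ax":0,"ay":0,"az":0},{"x":0,"y":0,"z":0,"ax":0,"ay":0,"az":0}]' >/dev/null
python3 -c "from h import *; todo(.4435,-.3675,.063,-1.466)"
```

```text
t 10.77 pos [ 0.4454 -0.3698  0.0674] shift tool [-0.0026  0.0017  0.0044] turn [-0.003 -0.004  0.   ] F [0.5 0.3 0.4] w 0.0854 q [-0.77  0.48  1.7  -0.    0.96  0.7 ]
```

```bash
python3 -m handwheel '[{"x":-0.002,"y":0.0015,"z":0.004,"ax":-0.003,"ay":-0.004,"az":0},{"x":0,"y":0,"z":0,"ax":0,"ay":0,"az":0},{"x":0,"y":0,"z":0,"ax":0,"ay":0,"az":0}]' >/dev/null
python3 -c "from h import *; todo(.4435,-.3675,.063,-1.466)"
python3 -m handwheel '[{"x":0,"y":0,"z":0,"ax":0,"ay":0,"az":0},{"x":0,"y":0,"z":0,"ax":0,"ay":0,"az":0},{"x":0,"y":0,"z":0,"ax":0,"ay":0,"az":0},{"x":0,"y":0,"z":0,"ax":0,"ay":0,"az":0},{"x":0,"y":0,"z":0,"ax":0,"ay":0,"az":0}]' 255 30
python3 -m handwheel '[{"x":0,"y":0,"z":0,"ax":0,"ay":0,"az":0},{"x":0,"y":0,"z":0,"ax":0,"ay":0,"az":0},{"x":0,"y":0,"z":0,"ax":0,"ay":0,"az":0},{"x":0,"y":0,"z":0,"ax":0,"ay":0,"az":0}]'
python3 -c "
from h import *; todo(.4435,-.3675,.063,-1.466)
im,d=grab_frame('side'); cv2.imwrite('pics/c2.png',cv2.resize(im[160:280,200:360],(800,600)))"
```

```text
t 11.02 pos [ 0.4449 -0.3691  0.0659] shift tool [-0.0018  0.0012  0.0029] turn [-0.003 -0.004  0.   ] F [ 0.2 -0.  -0.5] w 0.0854 q [-0.77  0.48  1.71  0.    0.95  0.7 ]
time_s: 11.43
tool_pos: [0.4455, -0.3671, 0.0689]
ee_rot: [-0.002, 0.743, -0.669, 0.002]
ft_force: [0.3, 0.4, -1.8]
gripper_width: 0.0396
time_s: 11.77
tool_pos: [0.4453, -0.367, 0.0686]
ee_rot: [-0.001, 0.743, -0.669, 0.002]
ft_force: [-0.4, 1.0, 2.9]
gripper_width: 0.0396
t 11.77 pos [ 0.4453 -0.367   0.0686] shift tool [0.0003 0.0019 0.0056] turn [-0.005 -0.001 -0.   ] F [-0.4  1.   2.9] w 0.0396 q [-0.76  0.47  1.71  0.    0.96  0.7 ]
```

View pics/c2.png

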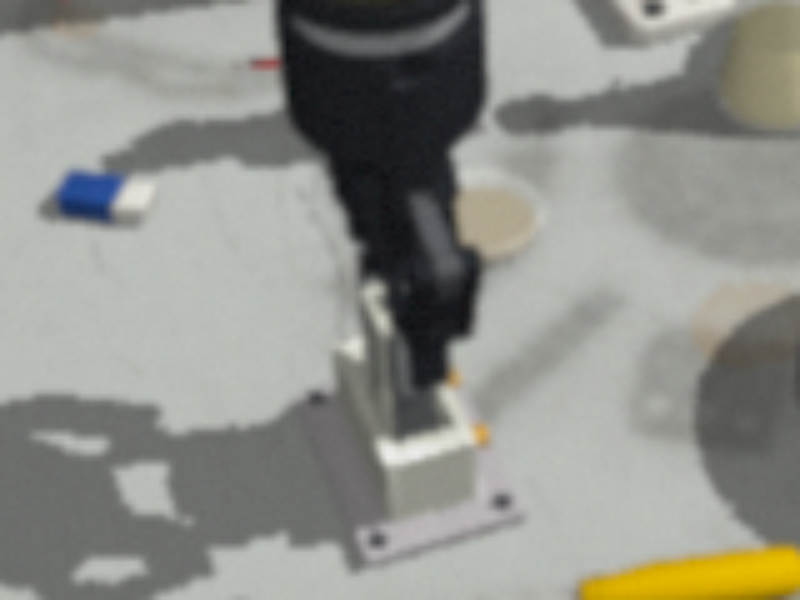

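The fingers hold the pads at (425,370). The width is 39.6 mm, a little under the 43 mm given, so I can't call it fully pinched on that alone. I'll lift gently and watch the force.

```bash
python3 -m handwheel '[{"x":0,"y":0,"z":-0.004,"ax":0,"ay":0,"az":0},{"x":0,"y":0,"z":-0.004,"ax":0,"ay":0,"az":0},{"x":0,"y":0,"z":0,"ax":0,"ay":0,"az":0}]' 
python3 -c "
from h import *; todo(.4435,-.3675,.085,-1.466)
im,d=grab_frame('side'); cv2.imwrite('pics/c3.png',cv2.resize(im[160:280,200:360],(800,600)))"
```

```text
time_s: 12.07
tool_pos: [0.4448, -0.3671, 0.0763]
ee_rot: [-0.001, 0.743, -0.669, 0.001]
ft_force: [0.9, -0.8, -3.0]
gripper_width: 0.04
t 12.07 pos [ 0.4448 -0.3671  0.0763] shift tool [ 0.0003  0.0013 -0.0087] turn [-0.004 -0.    -0.   ] F [ 0.9 -0.8 -3. ] w 0.04 q [-0.76  0.46  1.7   0.    0.98  0.7 ]
```

View pics/c3.png

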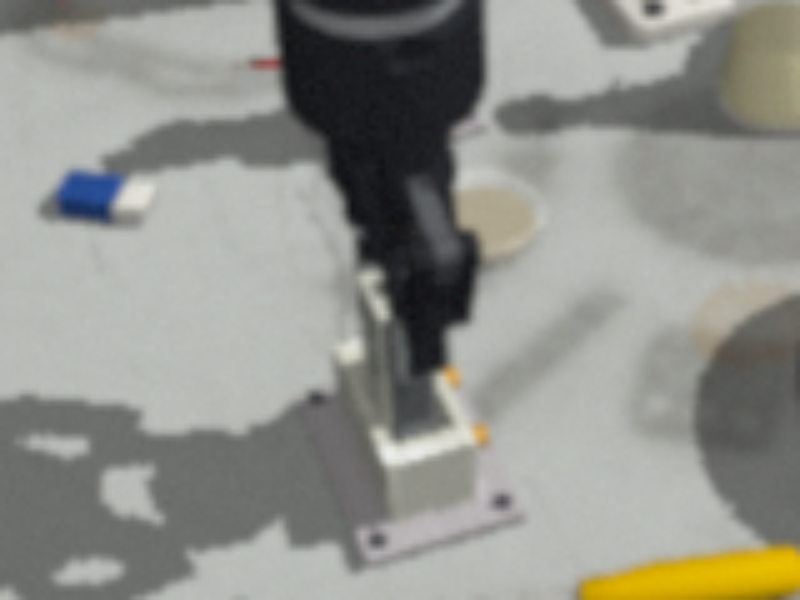

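The cassette moved up with the fingers (its top edge went from about (375,290) to (370,275)) with only 3 N of load, so the hooks are free. I'll continue straight up.

```bash
python3 -m handwheel '[{"x":0,"y":0,"z":-0.008,"ax":0,"ay":0,"az":0},{"x":0,"y":0,"z":-0.008,"ax":0,"ay":0,"az":0},{"x":0,"y":0,"z":-0.008,"ax":0,"ay":0,"az":0},{"x":0,"y":0,"z":0,"ax":0,"ay":0,"az":0}]' 
python3 -c "from h import *; todo(.445,-.367,.22,-1.466)"
```

```text
time_s: 12.45
tool_pos: [0.4447, -0.367, 0.1019]
ee_rot: [-0.001, 0.743, -0.669, 0.001]
ft_force: [-0.1, -0.2, -0.7]
gripper_width: 0.0396
t 12.45 pos [ 0.4447 -0.367   0.1019] shift tool [ 0.     -0.0007 -0.1181] turn [-0.004  0.    -0.001] F [-0.1 -0.2 -0.7] w 0.0396 q [-0.76  0.43  1.67  0.    1.03  0.7 ]
```

```bash
python3 -m handwheel '[{"x":0,"y":0,"z":-0.012,"ax":0,"ay":0,"az":0},{"x":0,"y":0,"z":-0.012,"ax":0,"ay":0,"az":0},{"x":0,"y":0,"z":-0.012,"ax":0,"ay":0,"az":0},{"x":0,"y":0,"z":-0.012,"ax":0,"ay":0,"az":0},{"x":0,"y":0,"z":-0.012,"ax":0,"ay":0,"az":0}]' >/dev/null
python3 -m handwheel '[{"x":0,"y":0,"z":-0.015,"ax":0,"ay":0,"az":0},{"x":0,"y":0,"z":-0.015,"ax":0,"ay":0,"az":0},{"x":0,"y":0,"z":-0.015,"ax":0,"ay":0,"az":0},{"x":0,"y":0,"z":-0.015,"ax":0,"ay":0,"az":0},{"x":0,"y":0,"z":0,"ax":0,"ay":0,"az":0}]' >/dev/null
python3 -c "from h import *; todo(.445,-.367,.23,-1.466)"
```

```text
t 13.28 pos [ 0.4422 -0.3661  0.2303] shift tool [ 0.0011 -0.0027  0.0003] turn [-0.002 -0.001 -0.   ] F [ 0.9 -0.8 -1.1] w 0.0399 q [-0.77  0.31  1.51  0.    1.32  0.7 ]
```

```bash
python3 -m handwheel '[{"x":0.001,"y":-0.002,"z":0,"ax":0,"ay":0,"az":0},{"x":0,"y":0,"z":0,"ax":0,"ay":0,"az":0},{"x":0,"y":0,"z":0,"ax":0,"ay":0,"az":0},{"x":0,"y":0,"z":0,"ax":0,"ay":0,"az":0},{"x":0,"y":0,"z":0,"ax":0,"ay":0,"az":0}]' 
python3 -c "
from h import *; todo(.443,-.3675,.23,-1.466)
im,d=grab_frame('side'); cv2.imwrite('pics/e1.png',cv2.resize(im[90:300,160:440],(800,600)))
C=cloud('side',d)
for o in cut_out('side','cassette')[:2]:
  p=C[o['pixels']&(d>0)]; print(o['score'],len(p),np.percentile(p,[1,5,50,95,99],axis=0).round(3))
for t in('cassette','petri_dish'): print(t,[(round(o['score'],2),np.round(w('side',o['centre']),3)) for o in place_of('side',t)])"
```

```text
time_s: 13.7
tool_pos: [0.4431, -0.3658, 0.228]
ee_rot: [-0.0, 0.743, -0.669, -0.001]
ft_force: [-1.2, 0.4, -1.9]
gripper_width: 0.0396
t 13.7 pos [ 0.4431 -0.3658  0.228 ] shift tool [ 0.0017  0.0002 -0.002 ] turn [ 0.001  0.002 -0.   ] F [-1.2  0.4 -1.9] w 0.0396 q [-0.76  0.31  1.51  0.    1.32  0.7 ]
0.96 484 [[ 0.429 -0.39   0.17 ]
 [ 0.429 -0.389  0.173]
 [ 0.435 -0.382  0.206]
 [ 0.451 -0.36   0.256]
 [ 0.453 -0.352  0.257]]
cassette [(0.65, array([ 0.437, -0.363,  0.166]))]
petri_dish [(0.82, array([ 0.512, -0.229,  0.   ]))]
```

View pics/e1.png

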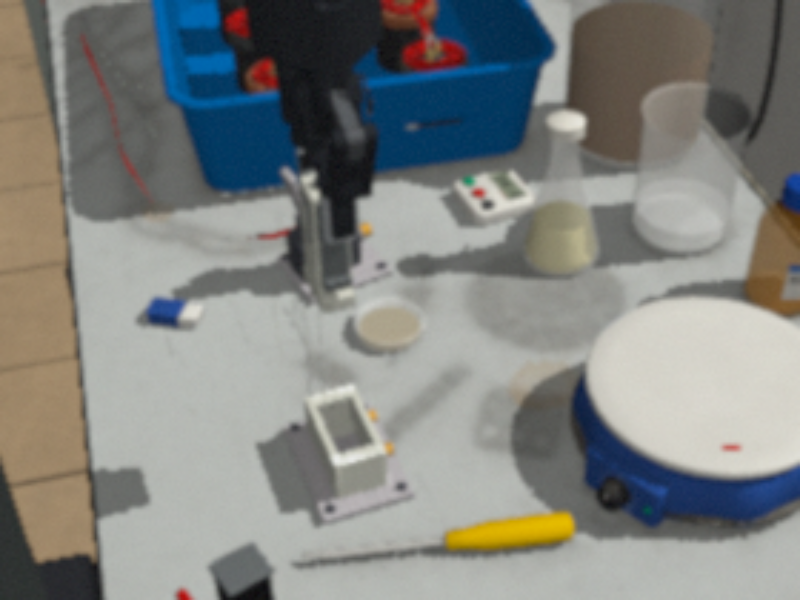

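The cassette is clear of the dock and upright above it, with its foot at (330,295) and the empty dock mouth at (345,425). The foot is at about z = 0.167 m, roughly 12 cm above the dock's top, and it has not slipped. The loose things still look in place. I'll hand it in.

```bash
python3 -c "from rig import *; print(finish_job())"
```

```text
the job is handed in; nothing more can be done
None
```

The job is done and handed in at about 14 s on the robot's clock, well under the 53 s limit.

- **Vent:** I squeezed the black vent grip's trigger fully in at 30 N, held it for more than 1.5 s and let go. The opening read 37 mm, as expected. The next picture showed the blade leaning out again.
- **Cassette:** I pinched both catches at 30 N and drew the cassette straight up with a load of about 3 N or less. It is held upright over the dock, with its foot at z ≈ 0.167 m. That is about 12 cm above the dock's top, by both the arm's rise and the depth image, so it did not slip.
- **Loose things:** The eraser, petri dish, timer and flask looked unmoved in the last picture. I did not measure them against their starting places. I did not touch the red look-alike.

**One reading disagreed:** the pinch measured 39.6 mm instead of the stated 43 mm. It stayed steady at 39.6 to 40.0 mm through the lift, and I gripped about 5 mm above the pinch point. I took the catches to be fully in because the hooks came free at once and 30 N is well above the 8 N needed. I did not measure the catch travel itself.

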